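# Roll down the chamber's seal strip

## Task

The seal strip along the edge of the test chamber stands proud. Take the hand roller out of its stand and roll along the whole strip with firm pressure until all six segments are fully down, pressing only with the roller and never so hard that the chamber's window cracks; then put the roller back upright in its stand. Leave the other things where they are.

Things in the scene. Friction and masses are not known exactly. Their poses are not given: they have to be found in the camera images.
- base: Test chamber, 130 x 230 mm, about 54 mm high, fast on the worktop: grey base plate, on it an aluminium cover block (top face nominally 52 mm up) with a dark window. Origin: centre of the underside; z up, y along the long side. Seal strip along y at x = -42 mm, y = -90 to +90 mm. A roller force over 25 N cracks the window; the hand must not press on the chamber. Rigid under load.
- strip_mid (a point): Nominal middle of the seated strip's top face, fixed to the base plate at (-42, 0, 54) mm, axes as base. The cover block with the strip stands on levelling screws: in truth it is up to 7 mm higher or lower than this and slopes up to 0.04 rad along y (up to 3.6 mm more at the ends). No reading tells it: feel for the strip.
- seg1 (a joint): Segment 1 of the strip: rigid grey bar 14 (x) x 29 (y) mm at y = -75 mm in the base frame. Value: how far it is pushed down, m: 0 = top 6 mm above the block, 0.004 = fully down on its stop, top 2 mm above the block. Starts at 0 to 0.0015. Friction holds it: it moves only when pressed with over 7.5 to 10 N and stays where it is left.
- seg2 (a joint): Segment 2 of the strip: rigid grey bar 14 (x) x 29 (y) mm at y = -45 mm in the base frame. Value: how far it is pushed down, m: 0 = top 6 mm above the block, 0.004 = fully down on its stop, top 2 mm above the block. Starts at 0 to 0.0015. Friction holds it: it moves only when pressed with over 7.5 to 10 N and stays where it is left.
- seg3 (a joint): Segment 3 of the strip: rigid grey bar 14 (x) x 29 (y) mm at y = -15 mm in the base frame. Value: how far it is pushed down, m: 0 = top 6 mm above the block, 0.004 = fully down on its stop, top 2 mm above the block. Starts at 0 to 0.0015. Friction holds it: it moves only when pressed with over 7.5 to 10 N and stays where it is left.
- seg4 (a joint): Segment 4 of the strip: rigid grey bar 14 (x) x 29 (y) mm at y = 15 mm in the base frame. Value: how far it is pushed down, m: 0 = top 6 mm above the block, 0.004 = fully down on its stop, top 2 mm above the block. Starts at 0 to 0.0015. Friction holds it: it moves only when pressed with over 7.5 to 10 N and stays where it is left.
- seg5 (a joint): Segment 5 of the strip: rigid grey bar 14 (x) x 29 (y) mm at y = 45 mm in the base frame. Value: how far it is pushed down, m: 0 = top 6 mm above the block, 0.004 = fully down on its stop, top 2 mm above the block. Starts at 0 to 0.0015. Friction holds it: it moves only when pressed with over 7.5 to 10 N and stays where it is left.
- seg6 (a joint): Segment 6 of the strip: rigid grey bar 14 (x) x 29 (y) mm at y = 75 mm in the base frame. Value: how far it is pushed down, m: 0 = top 6 mm above the block, 0.004 = fully down on its stop, top 2 mm above the block. Starts at 0 to 0.0015. Friction holds it: it moves only when pressed with over 7.5 to 10 N and stays where it is left.
- roller: Hand roller, 0.21 kg +-20 %. Origin: centre of the axle; z up along the handle, y the rolling direction, x the axle. Rubber wheel 32 mm dia., 22 mm wide, in a steel fork 33 mm wide; flat flange 50 (x) x 56 (y) mm at z = 24 to 28 mm; wooden handle 28 (x) x 24 (y) mm, z = 28 to 78 mm. Grip across the 24 mm (fingers at +-y), fingertips just above the flange, which takes the thrust.
- wheel (a joint): Turn of the roller's wheel on its axle, rad; runs freely.
- stand: Roller stand, fast on the worktop: upright open box 60 x 64 mm, 50 mm high, on a 90 x 64 x 5 mm foot; opening 36 (x) x 40 (y) mm. Origin: centre of the underside; z up. The roller hangs in it by its flange on the rim: its origin is then 26 mm above the stand's, its axes parallel to the stand's (a half turn is as good).
- stopwatch: Bystander: round stopwatch, 59 x 57 x 16 mm, origin under its centre.
- weight_100: Bystander: small brass weight with a knob, 21 mm across, 36 mm high, origin under its centre.
- sample_tin_1: Bystander: closed round metal tin, 59 mm across, 36 mm high, origin under its centre.
- screwdriver: Bystander: screwdriver lying flat, 26 x 180 x 26 mm (x, y, z), origin under its centre.
- scissors: Bystander: scissors lying flat, 87 x 199 x 9 mm (x, y, z), origin under their centre.
- calculator: Bystander: desk calculator, 122 x 72 x 16 mm (x, y, z), origin under its centre.
There are look-alikes about, which are no part of the job. What is shaped like the roller but green or orange is not meant.

How it is judged:
On the way, in this order (a step that is already met when the one before it is completed fails the run):
1. the roller is lifted out of its stand (z of roller in the frame of stand above 0.07 m), for 0.1 s.
2. the wheel turns on the strip under pressure (over 3 N) (contact force between roller and base above 3 N and (velocity of joint wheel above 0.1 rad/s or velocity of joint wheel below -0.1 rad/s)), for 0.06 s.
3. all six segments are down (at least 3.5 of 4 mm) (value of joint each of seg1, seg2, seg3, seg4, seg5, seg6 above 0.0035 m), for 0.2 s.
At the end, for the whole second after the job is handed in: All six segments are pushed in by at least 3.5 of their 4 mm; the roller is released and at rest in its stand: upright within 0.08 rad, within 8 mm of the stand's centre, hanging by its flange with its axle 22 to 30 mm above the stand's underside (all of step 3 and horizontal distance between roller and stand below 0.008 m and z of roller in the frame of stand between 0.022 and 0.03 m and angle between roller's own z axis and vertical below 0.08 rad and linear speed of roller below 0.02 m/s and contact force between the fingers and roller below 0.1 N); the robot touches nothing.
It fails at once if the roller presses on the chamber with more than 25 N (contact force between roller and base above 25 N).
It fails at once if the hand or arm presses on the chamber (over 1 N) (contact force between any of the fingers, the arm and base above 1 N).
It fails at once if the roller is dropped or tipped over (more than 0.6 rad) (angle between roller's own z axis and vertical above 0.6 rad).
It fails at once if a bystander is moved by more than 30 mm (distance of any of stopwatch, weight_100, sample_tin_1, screwdriver, scissors, calculator from where it was at the start of the episode above 0.03 m).
It also fails if it takes over 72 s, if anything falls off the work surface, if the arm or the gripper's body presses on something with over 40 N, if the wrist force passes 120 N, or if a joint passes its speed limit or range.

## Robot

A 6-joint arm with a two-finger parallel gripper is mounted at the origin on a cart in front of the work surface, level with it; the furniture and walls round the work are solid. World frame = base frame: x ahead of the robot, y to its left, z up, the work surface at z = 0. Lengths are in m, angles in rad, forces in N, time in s.
With the tool pointing down it reaches from about 0.35 to 0.875 m from the base axis. Payload 4.2 kg.
Tool frame: the origin (TCP) lies at the very end of the fingers, on their centre line; the grasp point (between the pads) lies ctrl.hold_point_z behind it (ctrl.hold_point_z is the distance from the TCP to the grasp point, in m); y points along the fingers, x is the direction in which the jaws open and shut, and the axes are right-handed (so a half turn about y gives the same grasp; the last joint's range is limited). The gripper opens to 87 mm and grips with 3 to 60 N. Pads are 19 mm wide; open, the fingers measure 117 mm over their backs; the gripper's body (75 mm by 190 mm) begins 51 mm behind the grasp point.
Start: joints at [0.259, 0.385, 0.008, 0, -1.194, -0.259], TCP at [0.625, 0, 0.223] pointing down, gripper open.
Joint ranges: [-3.14, 3.14], [-1.21, 2.06], [-1.07, 1.41], [-3.16, 2.05], [-2.99, -0.16], [-3.1, 3.1]. Speed limits (rad/s): [2.79, 2.79, 3.14, 3.14, 3.14, 3.14].

## Interface

Orientations are given as a unit quaternion [w, x, y, z].
In Python, from cell import status, viewer, ctrl, finder gives the robot as it stands. The module is installed in compiled form; this text tells all that it offers.
- The arm moves only by the tool apply_moves, never from a script. Its argument "increments" is a list of rows, each a list of 3 entries, a list of its own where there are three numbers: the shift along the tool's x, y, z in mm, then the turn about the tool's y in degrees, then the finger opening in mm, from 0 to 87. A call has exactly 5 rows; each row shifts and turns the commanded pose from where the row before left it, along the tool's axes as they then stand; what a row does not reach is not made up. A row lasts 1/8 s, in which the tool goes at most 62.5 mm and 10.7 degrees, less where a joint would pass 70% of its speed; a pose out of reach is approached as far as the arm can. A call is refused whole if a number of a shift passes 62.5 or a number of a turn 10.7, either way. A call with a gripper value outside its range is refused whole. The fingers move at their own pace and stop on an object; "force" is the grip in N (left out, the last holds). Time passes only in rows, so rows that do not move let the fingers close, or fill a call up. It gives the time, the measured TCP pose, the force and the opening at its end, in the units of the state.
- status.get_state(): the state, without advancing time (a new reading comes with each control period).
- viewer.snapshot(name): name is "scene" or "side" or "wrist"; returns the picture (384x512x3 uint8, red, green, blue); there is no depth.
- viewer.get_calibration(name): a dict with "mtx" (3x3 intrinsics, pixels), "extrinsics" (4x4, takes a point from world to camera coordinates); the wrist camera has in their place "mount" (4x4, takes a point from camera to tool coordinates, whose origin is the TCP and whose axes are the tool frame's). Camera axes: x right, y down, z forward; pixel columns grow to the right and rows downward; lengths in m; the calibration is good to about 2 mm. A picture is of the moment at which its call begins: read the wrist's pose just before it. get_calibration takes no time and is no camera call.
- ctrl.close_job(): hands the job in, once; it reports no verdict.
Trained networks look in the newest picture that a camera, given by its name, has taken for a name from the list of things; names that differ only in an ending like _2 or _b are one class to them, and where a whole thing is asked for, a point or a joint stands for the part that bears it (a point fixed in the world has none). Each returns a list of dicts, best first, with "p" (0 to 1); they miss things now and then, are a little off and sometimes report something else, mostly with a low value. They report only what shows in the picture. A call takes as long as a camera call. They do not tell look-alikes from the thing itself.
- finder.regions_of(camera, thing): "mask" (384x512 bool, what is visible of it) and "bbox" ([left, top, width, height] in pixels, round what is visible of it).
- finder.spot_point(camera, thing): "point" ([column, row] in pixels: a listed point, or the origin of a listed thing).
The state is a dict: "time_s": time; "joint_positions": joint angles; "qd": joint speeds; "effort": joint torques, N m; "ee_pos": TCP position; "tool_rot": TCP orientation; "force": force on the tool from outside, world axes, zero at the start; "ft_torque": the same for the moment, N m; "finger_gap": finger opening in m.
Only numpy, scipy, OpenCV 4.12 (cv2) and the standard library are available. Lean on these libraries where they do the work, as an engineer would, in place of code of your own. Each camera call takes 0.05 s, during which the arm holds its last target.

## Working session

There is one attempt and no reset: what is moved stays moved. The work goes in short steps, Python scripts to look and compute and a tool call to move; the robot and the scene stay as the last step left them, time stands still between calls to the robot, and variables do not carry over. Pictures are saved under pics/ and viewed, and the job is handed in when it is done.

Besides the shell and the picture viewer there is one more tool, called after "Emit:" as name(argument=value, ...), one argument or row to a line, values as JSON. apply_moves: Moves the arm, as the interface text tells. Its arguments: {"type":"object","properties":{"increments":{"type":"array","items":{"type":"array"}},"force":{"type":"number"}},"required":["increments"]}

```bash
mkdir -p pics; cat > h.py <<'E'
import numpy as np,cv2
from cell import status,viewer,ctrl,finder
from scipy.spatial.transform import Rotation as R
def snap(n,f,crop=None,scale=1):
    im=viewer.snapshot(n)
    o=im[:,:,::-1]
    if crop: l,t,w,h=crop;o=o[t:t+h,l:l+w]
    if scale!=1:o=cv2.resize(o,None,fx=scale,fy=scale,interpolation=cv2.INTER_CUBIC)
    cv2.imwrite('pics/'+f,o);return im
def T_tool():
    s=status.get_state();q=s['tool_rot'];T=np.eye(4);T[:3,:3]=R.from_quat([q[1],q[2],q[3],q[0]]).as_matrix();T[:3,3]=s['ee_pos'];return T
def cam(n):
    c=viewer.get_calibration(n)
    if 'mount' in c: M=T_tool()@np.array(c['mount'])
    else: M=np.linalg.inv(np.array(c['extrinsics']))
    return np.array(c['mtx']),M
def unproj(n,px,z):
    K,M=cam(n);d=M[:3,:3]@np.linalg.inv(K)@np.array([px[0],px[1],1.]);o=M[:3,3];return o+d*(z-o[2])/d[2]
def proj(n,P):
    K,M=cam(n);p=np.linalg.inv(M)@np.append(P,1);p=K@p[:3];return p[:2]/p[2]
E
python3 - <<'E'
from h import *
for n in ['scene','side','wrist']: snap(n,n+'0.png',scale=1.5)
s=status.get_state();print(s);print(ctrl.hold_point_z)
for n in ['scene','side']:
    K,M=cam(n);print(n,M[:3,3].round(3),M[:3,2].round(2))
for t in ['base','roller','stand','strip_mid']:
    for n in ['scene','side','wrist']:
        print(t,n,[(round(r['p'],2),np.round(r['point'],1)) for r in finder.spot_point(n,t)])
E
```

```text
{'time_s': 0.15, 'joint_positions': array([ 2.58607921e-01,  3.85380103e-01,  6.95847286e-03, -3.27508951e-04,
       -1.19398754e+00, -2.58616903e-01]), 'qd': array([-0.00101469, -0.00371339,  0.00358862,  0.00222866, -0.00123804,
       -0.00210775]), 'effort': array([ 3.86667998e-04, -3.91052306e+01,  1.87588084e+01,  4.22235444e+00,
        1.23758311e-02, -1.38926293e-04]), 'ee_pos': array([6.24560447e-01, 1.58362510e-05, 2.21721741e-01]), 'tool_rot': array([ 6.24657166e-04,  5.32920047e-04, -7.07064767e-01,  7.07148316e-01]), 'force': array([-0.21163001, -0.1475985 , -0.19462378]), 'ft_torque': array([-0.02403747, -0.05441992,  0.01558955]), 'finger_gap': 0.08701712025361415}
0.0187
scene [-0.18   0.928  0.801] [ 0.54 -0.61 -0.58]
side [0.252 1.019 0.733] [ 0.23 -0.77 -0.59]
base scene [(0.92, array([317.4, 167.4]))]
base side [(0.75, array([269.5, 157.4]))]
base wrist []
roller scene [(0.88, array([124.3, 280. ])), (0.7, array([284.1, 202.7])), (0.67, array([228. , 308.1])), (0.62, array([236.1, 254.7]))]
roller side [(0.94, array([267.2, 262.2])), (0.82, array([294.1, 311.9])), (0.69, array([276.5, 190.9])), (0.65, array([232.6, 312.7])), (0.61, array([168.1, 317.1])), (0.39, array([272.2, 158.7]))]
roller wrist [(0.84, array([381.7, 367.1])), (0.7, array([366.6, 215.5]))]
stand scene [(0.61, array([286.2, 209.8]))]
stand side [(0.81, array([272.8, 200.1])), (0.3, array([161.3, 247.5]))]
stand wrist [(0.96, array([363.8, 206.3])), (0.74, array([366.4, 211.5]))]
strip_mid scene [(0.76, array([329.4, 156.1]))]
strip_mid side [(0.83, array([285.4, 148.8]))]
strip_mid wrist []
```

View pics/scene0.png

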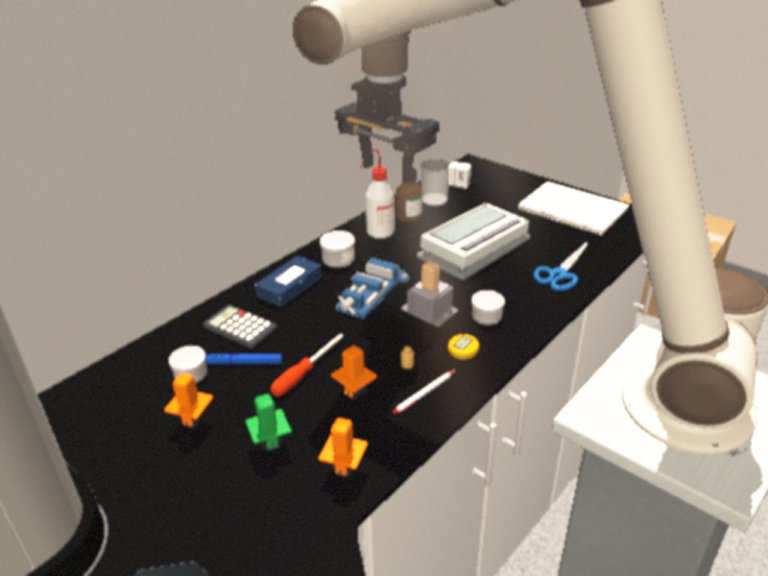

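View pics/side0.png

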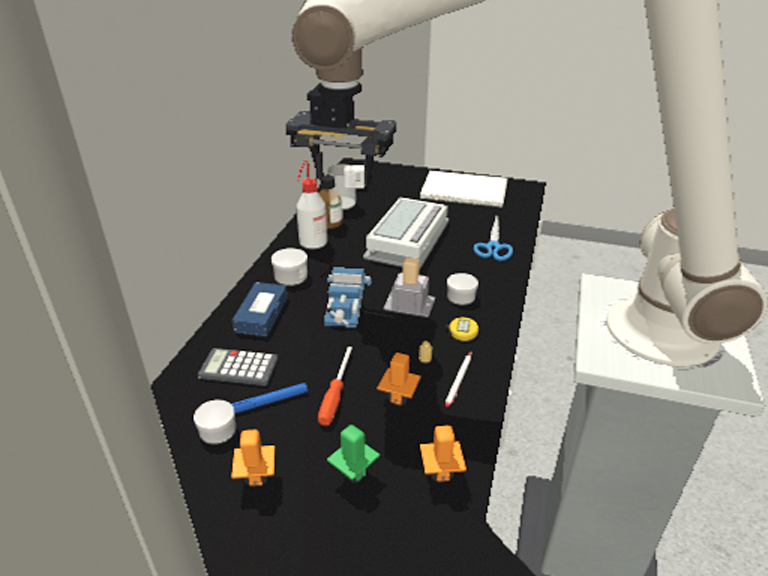

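View pics/wrist0.png

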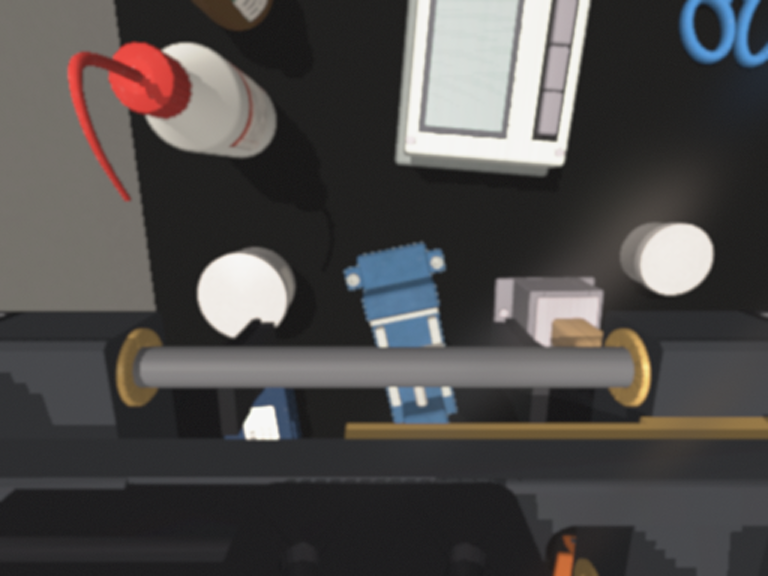

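```bash
python3 - <<'E'
from h import *
K,M=cam('wrist');print(M[:3].round(3));print(T_tool().round(3));print(K)
for n in ['scene','side','wrist']: 
    snap(n,'t.png')
    for t,z in [('stand',0),('base',0),('roller',.026),('strip_mid',.054),('seg1',.056),('seg6',.056)]:
        for r in finder.spot_point(n,t)[:4]: print(n,t,round(r['p'],2),np.round(r['point'],1),unproj(n,r['point'],z).round(4))
for t in ['stopwatch','weight_100','sample_tin_1']:
        for r in finder.spot_point('side',t)[:4]: print(t,round(r['p'],2),unproj('side',r['point'],0).round(3))
im=viewer.snapshot('wrist');o=cv2.resize(im[150:280,310:450,::-1],None,fx=5,fy=4.6);cv2.imwrite('pics/w1.png',o)
E
```

```text
[[-1.     0.    -0.     0.624]
 [ 0.     0.971  0.24  -0.065]
 [ 0.     0.24  -0.971  0.385]]
[[-1.    -0.    -0.     0.625]
 [ 0.     0.    -1.     0.   ]
 [ 0.    -1.    -0.     0.223]
 [ 0.     0.     0.     1.   ]]
[[284.26154836   0.         255.04971731]
 [  0.         284.26154836 188.7320009 ]
 [  0.           0.           1.        ]]
scene stand 0.83 [282.3 210.7] [0.4696 0.0781 0.    ]
scene stand 0.25 [306.8 232.7] [0.3592 0.1138 0.    ]
scene base 0.84 [313.9 161.1] [ 0.5569 -0.2026  0.    ]
scene roller 0.67 [285.1 202.1] [0.4672 0.069  0.026 ]
scene roller 0.66 [178.  292.7] [0.4407 0.4925 0.026 ]
scene roller 0.65 [229.4 306.4] [0.3251 0.4483 0.026 ]
scene roller 0.58 [238.7 255.5] [0.4187 0.3158 0.026 ]
scene strip_mid 0.87 [326.8 154.3] [ 0.4996 -0.1859  0.054 ]
scene strip_mid 0.57 [284.3 203.1] [0.4427 0.105  0.054 ]Traceback (most recent call last):
  File "<stdin>", line 6, in <module>
ValueError: it knows: base, calculator, roller, sample_tin, scissors, screwdriver, stand, stopwatch, strip_mid, weight
```

Emit:
apply_moves(
  increments=[
    [[45,0,-39],0,87],
    [[45,0,-39],0,87],
    [[0,0,0],10.5,87],
    [[0,0,0],10.5,87],
    [[0,0,0],10.5,87],
  ],
)

```text
time_s: 1.62
ee_pos: [0.5349, 0.0783, 0.2228]
tool_rot: [-0.194, 0.194, 0.68, -0.68]
force: [0.9, -0.3, -0.3]
finger_gap: 0.0871
```

Emit:
apply_moves(
  increments=[
    [[0,0,0],10.5,87],
    [[0,0,0],10.5,87],
    [[0,0,0],10.5,87],
    [[0,0,0],10.5,87],
    [[0,0,0],10.5,87],
  ],
)

```text
time_s: 2.25
ee_pos: [0.535, 0.078, 0.2226]
tool_rot: [-0.475, 0.475, 0.524, -0.524]
force: [0.2, -0.2, 0.1]
finger_gap: 0.0872
```

```bash
python3 - <<'E'
from h import *
print(T_tool().round(4),status.get_state()['joint_positions'].round(3))
snap('wrist','w2.png',scale=1.5)
for t,z in [('stand',0),('roller',.026)]:
        for r in finder.spot_point('wrist',t)[:4]: print(t,round(r['p'],2),np.round(r['point'],1),unproj('wrist',r['point'],z).round(4))
E
```

```text
[[-9.850e-02  2.000e-04 -9.951e-01  5.350e-01]
 [ 9.951e-01  1.000e-04 -9.850e-02  7.800e-02]
 [ 0.000e+00 -1.000e+00 -2.000e-04  2.226e-01]
 [ 0.000e+00  0.000e+00  0.000e+00  1.000e+00]] [ 0.445  0.241 -0.2    0.    -1.13  -1.917]
roller 0.8 [239.3 123.4] [0.4776 0.0522 0.026 ]
roller 0.77 [456.4 103.9] [0.4265 0.3111 0.026 ]
```

View pics/w2.png

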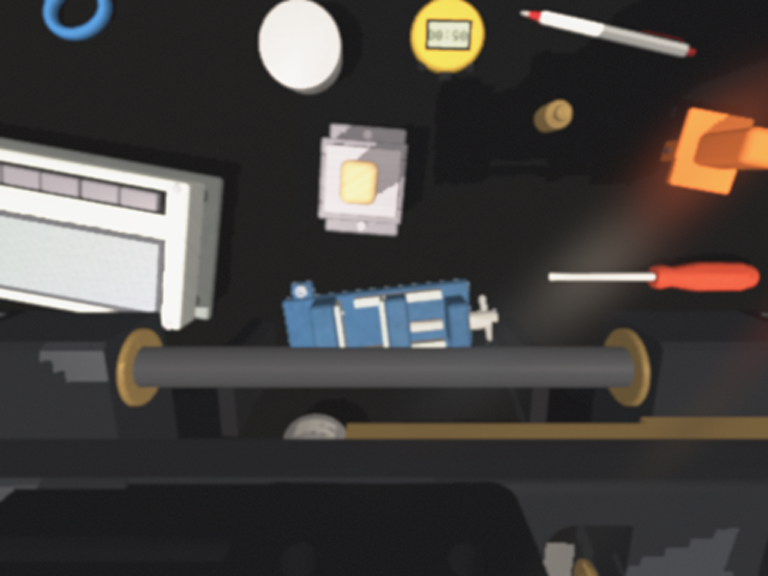

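```bash
python3 - <<'E'
from h import *
im=snap('wrist','w3.png',crop=(195,70,100,100),scale=6)
hsv=cv2.cvtColor(im,cv2.COLOR_RGB2HSV)
m=((hsv[...,0]>10)&(hsv[...,0]<35)&(hsv[...,1]>80)&(hsv[...,2]>90)).astype(np.uint8)
m2=np.zeros_like(m);m2[100:150,215:265]=m[100:150,215:265]
c=max(cv2.findContours(m2,0,1)[0],key=cv2.contourArea)
r=cv2.minAreaRect(c);print(r);b=cv2.boxPoints(r)
w=np.array([unproj('wrist',p,.104)[:2] for p in b]);print(w.round(4),w.mean(0))
print(m2.sum())
# stand: greyish region
g=((im.min(2)>85)).astype(np.uint8);g2=np.zeros_like(g);g2[78:165,205:280]=g[78:165,205:280]|m2[78:165,205:280]
c=max(cv2.findContours(g2,0,1)[0],key=cv2.contourArea);r=cv2.minAreaRect(c);print(r)
# project hypotheses
def rect(cx,cy,a,hx,hy,z):
    return [proj('wrist',np.array([cx+np.cos(a)*u*hx-np.sin(a)*v*hy,cy+np.sin(a)*u*hx+np.cos(a)*v*hy,z])) for u,v in [(-1,-1),(1,-1),(1,1),(-1,1)]]
cx,cy=w.mean(0)
o=cv2.resize(im[70:170,195:295,::-1],None,fx=6,fy=6,interpolation=cv2.INTER_CUBIC)
yaw=0.06
for hx,hy,z,col in [(.014,.012,.104,(0,0,255)),(.025,.028,.054,(0,255,0)),(.045,.032,.005,(255,255,0)),(.03,.032,.05,(255,0,255))]:
    p=(np.array(rect(cx,cy,yaw,hx,hy,z))-[195,70]+.5)*6
    cv2.polylines(o,[p.astype(int)],True,col,1)
cv2.imwrite('pics/w3b.png',o)
E
```

```text
((240.0, 121.0), (28.0, 22.0), 90.0)
[[0.4617 0.0452]
 [0.4595 0.066 ]
 [0.4855 0.0687]
 [0.4878 0.0475]] [0.47361867 0.05684907]
178
((241.00559997558594, 119.10343933105469), (57.5118522644043, 72.16082000732422), 5.04245138168335)
```

View pics/w3b.png

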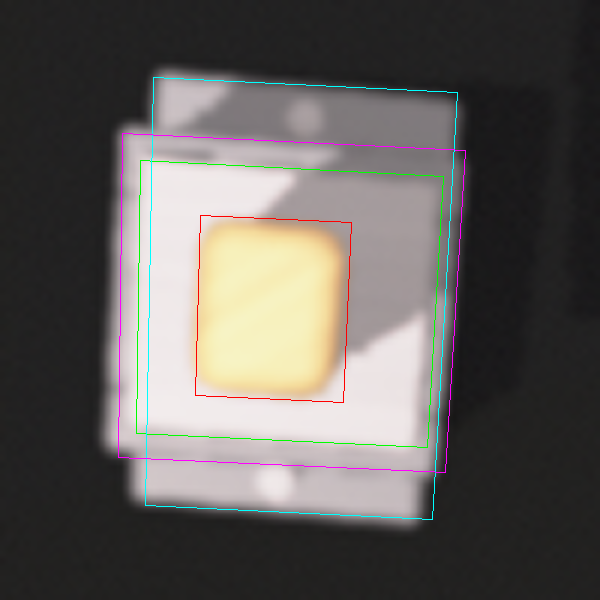

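View pics/w3.png

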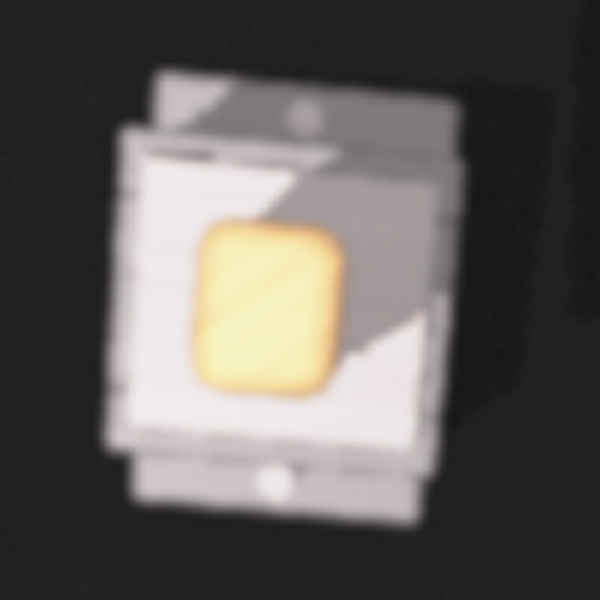

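```bash
cat >> h.py <<'E'
def rect(n,cx,cy,a,hx,hy,z):
    return np.array([proj(n,np.array([cx+np.cos(a)*u*hx-np.sin(a)*v*hy,cy+np.sin(a)*u*hx+np.cos(a)*v*hy,z])) for u,v in [(-1,-1),(1,-1),(1,1),(-1,1)]])
E
python3 - <<'E'
from h import *
from scipy.optimize import least_squares
f=lambda L:np.array(L)/6.-.5+[195,70]
A=f([(155,70),(130,503),(418,527),(462,98)]);B=f([(121,126),(106,450),(436,478),(465,155)]);C=f([(200,218),(193,392),(334,402),(347,222)])
def res(p): return np.concatenate([(rect('wrist',*p,.045,.032,.005)-A).ravel(),(rect('wrist',*p,.03,.032,.05)-B).ravel()])
s=least_squares(res,[.474,.057,.05]);print(s.x,np.abs(s.fun).max())
s2=least_squares(lambda p:(rect('wrist',*p,.014,.012,.104)-C).ravel(),[.474,.057,.05]);print(s2.x,s2.fun.round(1))
# tool yaw: tool x axis in world
T=T_tool();print(np.arctan2(T[1,0],T[0,0])-np.pi/2)
E
```

```text
[0.47365115 0.0556415  0.02184756] 0.6018086828496791
[0.47364962 0.05612957 0.04728861] [-0.5 -0.7 -0.4  0.3  0.7  0.1  0.2  0.3]
0.1078469466219405
```

Emit:
apply_moves(
  increments=[
    [[0,0,0],4.2,60],
    [[-10,0,31],0,50],
    [[-10,0,31],0,50],
    [[0,20,0],0,50],
    [[0,30,0],0,50],
  ],
)

```text
time_s: 3.08
ee_pos: [0.4742, 0.0563, 0.1733]
tool_rot: [-0.491, 0.492, 0.51, -0.507]
force: [1.2, 0.3, -0.5]
finger_gap: 0.0511
```

```bash
python3 - <<'E'
from h import *
T=T_tool();print(T.round(4),np.arctan2(T[1,0],T[0,0])-np.pi/2)
snap('side','s1.png',crop=(180,120,160,120),scale=5)
E
```

```text
[[-0.0344  0.0038 -0.9994  0.4742]
 [ 0.9994  0.0015 -0.0344  0.0563]
 [ 0.0014 -1.     -0.0038  0.1733]
 [ 0.      0.      0.      1.    ]] 0.03437054145240048
```

View pics/s1.png

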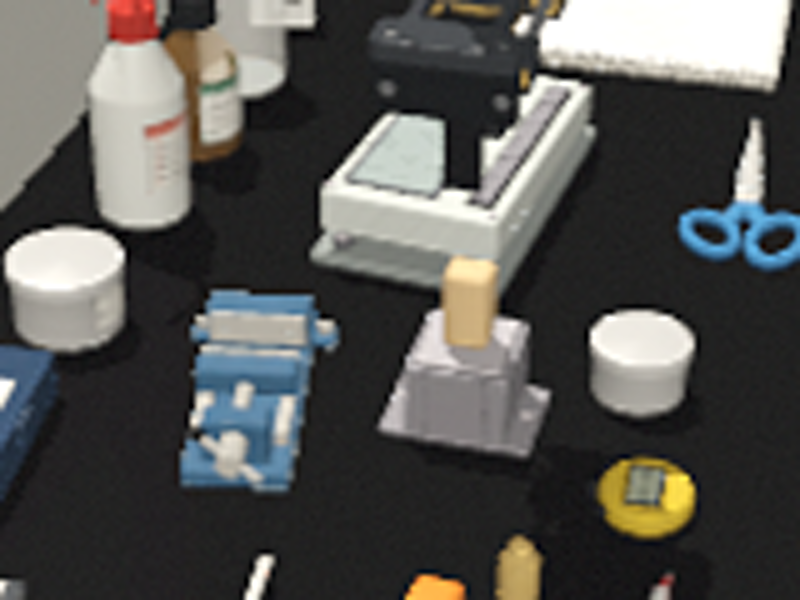

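Emit:
apply_moves(
  increments=[
    [[0,45,0],0,50],
    [[0,45,0],0,50],
    [[0,20,0],0,50],
    [[0,6,0],0,50],
    [[0,0,0],0,50],
  ],
)

```text
time_s: 3.75
ee_pos: [0.4742, 0.0563, 0.0571]
tool_rot: [-0.492, 0.492, 0.508, -0.508]
force: [0.7, -0.4, -0.3]
finger_gap: 0.0504
```

```bash
python3 - <<'E'
from h import *
T=T_tool();print(T.round(4),np.arctan2(T[1,0],T[0,0])-np.pi/2)
snap('side','s2.png',crop=(210,130,120,90),scale=6)
E
```

```text
[[-3.250e-02  7.000e-04 -9.995e-01  4.742e-01]
 [ 9.995e-01  1.000e-04 -3.250e-02  5.630e-02]
 [ 0.000e+00 -1.000e+00 -7.000e-04  5.710e-02]
 [ 0.000e+00  0.000e+00  0.000e+00  1.000e+00]] 0.03253725358994464
```

View pics/s2.png

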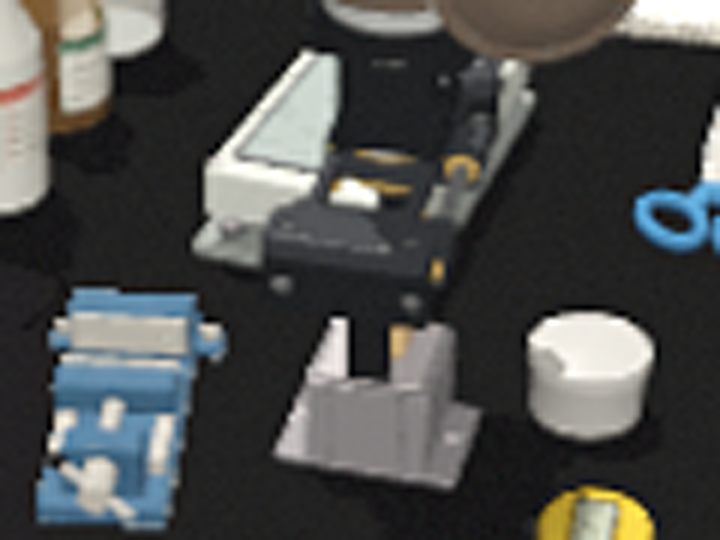

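Emit:
apply_moves(
  increments=[
    [[0,0,0],0,15],
    [[0,0,0],0,15],
    [[0,0,0],0,15],
    [[0,0,0],0,15],
    [[0,0,0],0,15],
  ],
  force=50,
)

```text
time_s: 4.42
ee_pos: [0.4737, 0.0561, 0.0569]
tool_rot: [-0.492, 0.492, 0.508, -0.508]
force: [-1.1, 0.3, 2.6]
finger_gap: 0.0234
```

Emit:
apply_moves(
  increments=[
    [[0,-30,0],0,15],
    [[0,-60,0],0,15],
    [[0,-60,0],0,15],
    [[-30,-20,-10],0,15],
    [[-55,0,-15],0,15],
  ],
)

```text
time_s: 5.05
ee_pos: [0.5025, -0.0276, 0.2287]
tool_rot: [-0.49, 0.492, 0.51, -0.507]
force: [0.3, 0.3, -1.5]
finger_gap: 0.024
```

Emit:
apply_moves(
  increments=[
    [[-55,0,-15],0,15],
    [[-55,0,-15],0,15],
    [[-53,0,-13],0,15],
    [[0,0,0],0,15],
    [[0,0,0],0,15],
  ],
)

```text
time_s: 5.68
ee_pos: [0.5487, -0.1895, 0.2254]
tool_rot: [0.493, -0.492, -0.507, 0.508]
force: [-1.1, 0.1, -1.7]
finger_gap: 0.0236
```

```bash
python3 - <<'E'
from h import *
T=T_tool();print(T.round(4),np.arctan2(T[1,0],T[0,0])-np.pi/2)
for i in range(4):
  im=snap('wrist','w4.png',scale=1.5);s=status.get_state();print(s['force'].round(2),s['finger_gap'])
snap('side','s4.png',scale=1.5)
for t,z in [('base',0),('strip_mid',.054)]:
        for r in finder.spot_point('wrist',t)[:4]: print(t,round(r['p'],2),np.round(r['point'],1),unproj('wrist',r['point'],z).round(4))
E
```

```text
[[-3.050e-02 -2.200e-03 -9.995e-01  5.487e-01]
 [ 9.995e-01  9.000e-04 -3.050e-02 -1.895e-01]
 [ 1.000e-03 -1.000e+00  2.200e-03  2.254e-01]
 [ 0.000e+00  0.000e+00  0.000e+00  1.000e+00]] 0.030542020127290126
[-0.08  0.71 -2.32] 0.02341820662562737
[-0.11  0.54 -1.27] 0.02334346176480351
[-0.3   0.53 -1.74] 0.02372595884818567
[-0.67 -0.18 -1.5 ] 0.023664148377451153
base 0.82 [257.4 160.1] [ 0.5393 -0.1859  0.    ]
strip_mid 0.57 [262.6 132.4] [ 0.4991 -0.1818  0.054 ]
```

View pics/w4.png

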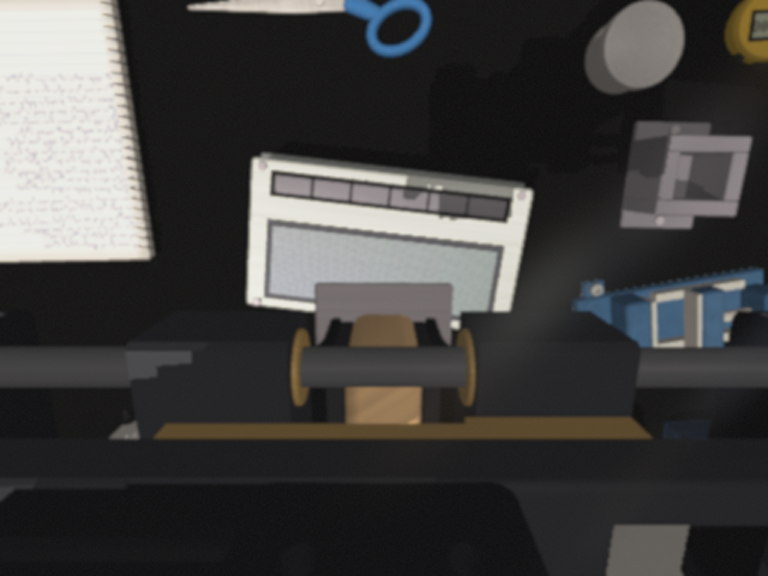

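View pics/s4.png

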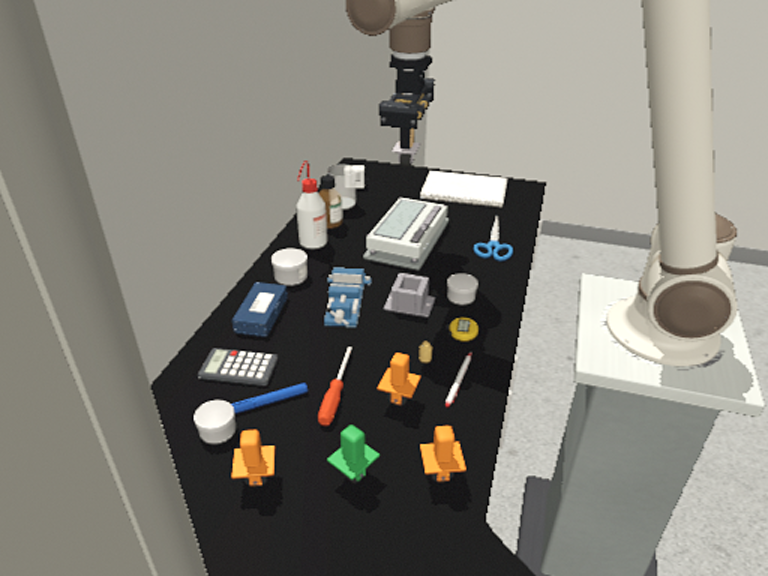

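```bash
python3 - <<'E'
from h import *
im=snap('wrist','w5.png',crop=(160,95,200,120),scale=4)
E
```

```text
(no output)
```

View pics/w5.png

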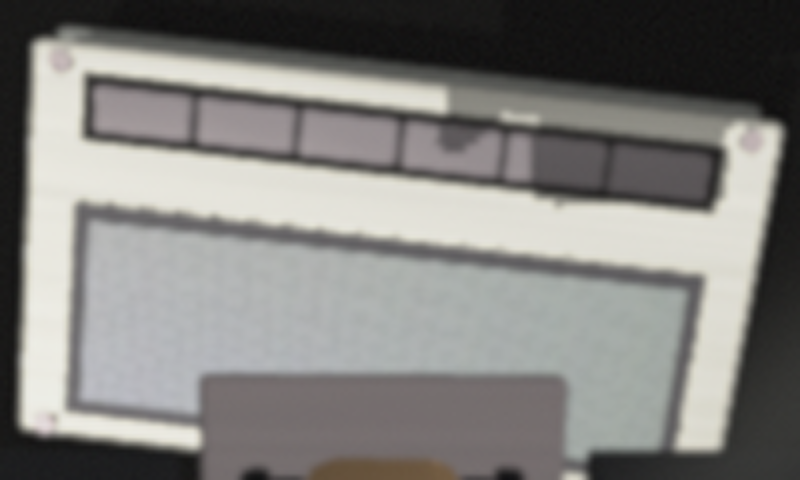

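```bash
python3 - <<'E'
from h import *
f=lambda x,y:(x/4-.375+160,y/4-.375+95)
L=f(91,109);Rr=f(716,179)
for z in (.052,.056,.06,.064):
    a=unproj('wrist',L,z);b=unproj('wrist',Rr,z);d=b-a;print(z,a.round(4),b.round(4),'mid',((a+b)/2).round(4),np.linalg.norm(d).round(4),'yaw',np.arctan2(-d[0],d[1]).round(4))
T=T_tool();print(T[:3,3],np.arctan2(T[1,0],T[0,0])-np.pi/2)
K,M=cam('wrist');print(M[:3].round(4))
E
```

```text
0.052 [ 0.4903 -0.2749  0.052 ] [ 0.5043 -0.0927  0.052 ] mid [ 0.4973 -0.1838  0.052 ] 0.1828 yaw -0.0766
0.056 [ 0.4903 -0.2739  0.056 ] [ 0.5041 -0.0939  0.056 ] mid [ 0.4972 -0.1839  0.056 ] 0.1806 yaw -0.0766
0.06 [ 0.4902 -0.2729  0.06  ] [ 0.5038 -0.095   0.06  ] mid [ 0.497 -0.184  0.06 ] 0.1784 yaw -0.0766
0.064 [ 0.4901 -0.2719  0.064 ] [ 0.5036 -0.0962  0.064 ] mid [ 0.4968 -0.1841  0.064 ] 0.1762 yaw -0.0766
[ 0.54943394 -0.18895107  0.22682323] 0.03259334405231695
[[-0.0326  0.9699  0.2413  0.4833]
 [ 0.9995  0.032   0.0065 -0.1908]
 [-0.0014  0.2414 -0.9704  0.3889]]
```

Emit:
apply_moves(
  increments=[
    [[0,0,0],6.2,15],
    [[-37,0,26],0,15],
    [[-37,0,26],0,15],
    [[0,50,0],0,15],
    [[0,50,0],0,15],
  ],
)

```text
time_s: 6.7
ee_pos: [0.4921, -0.2599, 0.1265]
tool_rot: [-0.518, 0.52, 0.481, -0.48]
force: [0.3, -0.5, -2.9]
finger_gap: 0.0235
```

Emit:
apply_moves(
  increments=[
    [[0,3,0],0,15],
    [[0,0,0],0,15],
    [[0,0,0],0,15],
    [[0,0,0],0,15],
    [[0,0,0],0,15],
  ],
)

```text
time_s: 7.32
ee_pos: [0.4923, -0.2595, 0.1245]
tool_rot: [-0.518, 0.519, 0.481, -0.48]
force: [0.3, -0.4, -1.5]
finger_gap: 0.0239
```

```bash
python3 - <<'E'
from h import *
T=T_tool();print(T[:3,3],np.arctan2(T[1,0],T[0,0])-np.pi/2)
for i in range(3):
  snap('side','s5.png',crop=(200,90,120,90),scale=6);s=status.get_state();print(s['force'].round(2),s['ee_pos'].round(4))
snap('scene','c5.png',crop=(270,90,120,90),scale=6);
E
```

```text
[ 0.49229803 -0.25948313  0.12446686] -0.07662403175149457
[-0.27  0.69 -2.33] [ 0.4922 -0.2595  0.1242]
[ 0.4  -0.07 -2.49] [ 0.492  -0.2595  0.124 ]
[ 0.41  0.35 -2.39] [ 0.4919 -0.2594  0.1238]
```

View pics/s5.png

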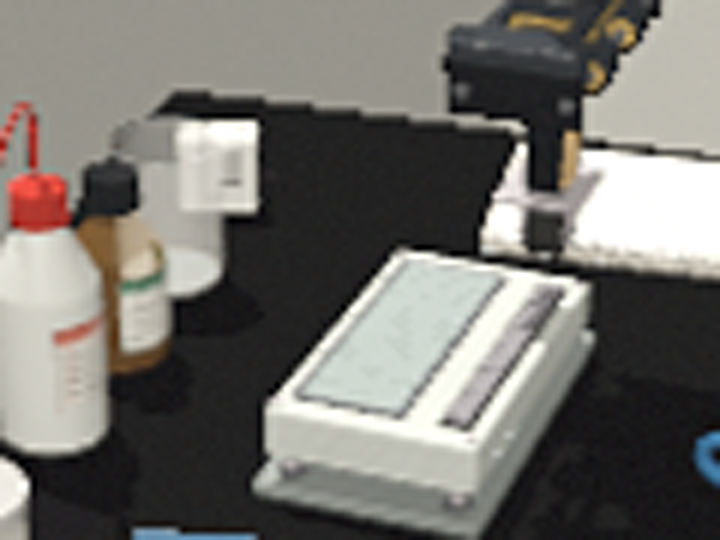

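View pics/c5.png

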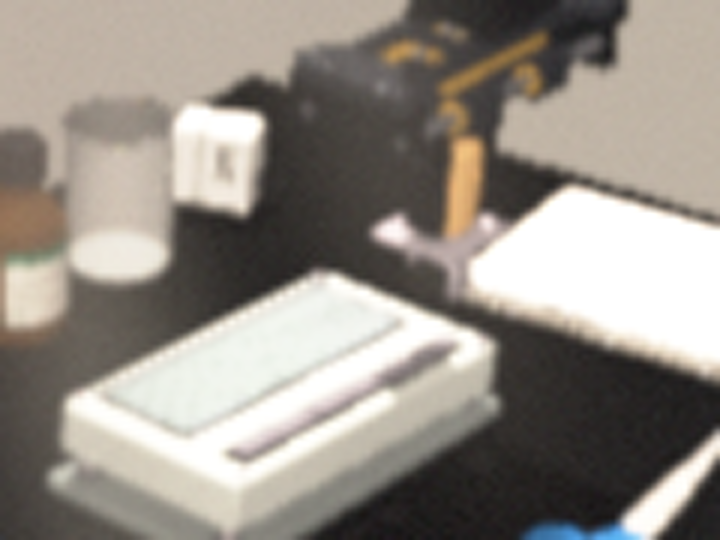

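Emit:
apply_moves(
  increments=[
    [[0,2,0],0,15],
    [[0,2,0],0,15],
    [[0,2,0],0,15],
    [[0,0,0],0,15],
    [[0,0,0],0,15],
  ],
)

```text
time_s: 8.15
ee_pos: [0.4919, -0.2595, 0.1175]
tool_rot: [-0.519, 0.519, 0.48, -0.48]
force: [0.5, -0.8, -2.1]
finger_gap: 0.0235
```

Emit:
apply_moves(
  increments=[
    [[0,1,0],0,15],
    [[0,1,0],0,15],
    [[0,1,0],0,15],
    [[0,0,0],0,15],
    [[0,0,0],0,15],
  ],
)

```text
time_s: 8.78
ee_pos: [0.4919, -0.2594, 0.1145]
tool_rot: [0.519, -0.519, -0.48, 0.48]
force: [-0.3, -0.1, -2.6]
finger_gap: 0.0236
```

Emit:
apply_moves(
  increments=[
    [[0,1,0],0,15],
    [[0,1,0],0,15],
    [[0,1,0],0,15],
    [[0,0,0],0,15],
    [[0,0,0],0,15],
  ],
)

```text
time_s: 9.4
ee_pos: [0.4919, -0.2594, 0.1116]
tool_rot: [-0.519, 0.519, 0.48, -0.48]
force: [0.3, 0.3, -0.6]
finger_gap: 0.024
```

Emit:
apply_moves(
  increments=[
    [[0,0.5,0],0,15],
    [[0,0.5,0],0,15],
    [[0,0,0],0,15],
    [[0,0,0],0,15],
    [[0,0,0],0,15],
  ],
)

```text
time_s: 10.02
ee_pos: [0.4919, -0.2594, 0.1106]
tool_rot: [-0.519, 0.519, 0.48, -0.48]
force: [0.4, 1.0, -1.4]
finger_gap: 0.0237
```

Emit:
apply_moves(
  increments=[
    [[0,0.5,0],0,15],
    [[0,0.5,0],0,15],
    [[0,0,0],0,15],
    [[0,0,0],0,15],
    [[0,0,0],0,15],
  ],
)

```text
time_s: 10.65
ee_pos: [0.4919, -0.2594, 0.1096]
tool_rot: [0.519, -0.519, -0.48, 0.48]
force: [0.7, -0.6, -1.0]
finger_gap: 0.0238
```

Emit:
apply_moves(
  increments=[
    [[0,0.5,0],0,15],
    [[0,0.5,0],0,15],
    [[0,0.5,0],0,15],
    [[0,0,0],0,15],
    [[0,0,0],0,15],
  ],
)

```text
time_s: 11.28
ee_pos: [0.4919, -0.2595, 0.1081]
tool_rot: [-0.519, 0.519, 0.48, -0.48]
force: [0.8, -0.3, -2.0]
finger_gap: 0.024
```

Emit:
apply_moves(
  increments=[
    [[0,0.5,0],0,15],
    [[0,0.5,0],0,15],
    [[0,0.5,0],0,15],
    [[0,0,0],0,15],
    [[0,0,0],0,15],
  ],
)

```text
time_s: 11.9
ee_pos: [0.4919, -0.2594, 0.1066]
tool_rot: [-0.519, 0.519, 0.48, -0.48]
force: [-0.3, 1.1, -1.6]
finger_gap: 0.0237
```

Emit:
apply_moves(
  increments=[
    [[0,0.5,0],0,15],
    [[0,0.5,0],0,15],
    [[0,0.5,0],0,15],
    [[0,0,0],0,15],
    [[0,0,0],0,15],
  ],
)

```text
time_s: 12.52
ee_pos: [0.4919, -0.2595, 0.105]
tool_rot: [-0.519, 0.519, 0.48, -0.48]
force: [0.5, -0.7, -0.9]
finger_gap: 0.0236
```

Emit:
apply_moves(
  increments=[
    [[0,0.5,0],0,15],
    [[0,0.5,0],0,15],
    [[0,0.5,0],0,15],
    [[0,0,0],0,15],
    [[0,0,0],0,15],
  ],
)

```text
time_s: 13.15
ee_pos: [0.4919, -0.2595, 0.1036]
tool_rot: [-0.519, 0.519, 0.48, -0.48]
force: [0.2, -1.3, -1.5]
finger_gap: 0.0233
```

```bash
python3 - <<'E'
from h import *
snap('side','s6.png',crop=(240,90,120,90),scale=6);s=status.get_state();print(s['force'].round(2),s['ee_pos'].round(4))
E
```

```text
[-0.43  0.63 -1.25] [ 0.4919 -0.2594  0.1036]
```

View pics/s6.png

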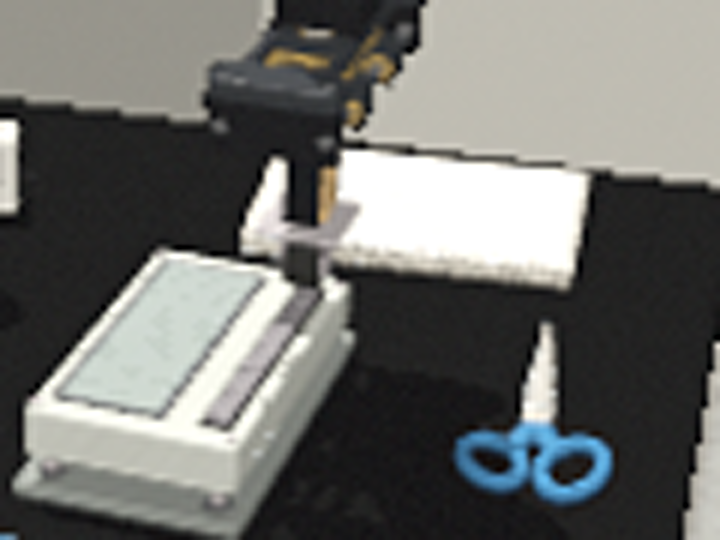

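Emit:
apply_moves(
  increments=[
    [[0,0.5,0],0,15],
    [[0,0.5,0],0,15],
    [[0,0.5,0],0,15],
    [[0,0,0],0,15],
    [[0,0,0],0,15],
  ],
)

```text
time_s: 13.82
ee_pos: [0.4919, -0.2595, 0.1021]
tool_rot: [-0.519, 0.519, 0.48, -0.48]
force: [-0.9, 0.0, -1.3]
finger_gap: 0.0236
```

Emit:
apply_moves(
  increments=[
    [[0,0.5,0],0,15],
    [[0,0.5,0],0,15],
    [[0,0.5,0],0,15],
    [[0,0,0],0,15],
    [[0,0,0],0,15],
  ],
)

```text
time_s: 14.45
ee_pos: [0.4919, -0.2595, 0.1005]
tool_rot: [0.519, -0.519, -0.48, 0.48]
force: [-0.3, -0.3, -1.8]
finger_gap: 0.024
```

Emit:
apply_moves(
  increments=[
    [[0,0.5,0],0,15],
    [[0,0.5,0],0,15],
    [[0,0.5,0],0,15],
    [[0,0,0],0,15],
    [[0,0,0],0,15],
  ],
)

```text
time_s: 15.08
ee_pos: [0.4919, -0.2595, 0.0991]
tool_rot: [-0.519, 0.519, 0.48, -0.48]
force: [0.6, 0.0, -0.8]
finger_gap: 0.0236
```

Emit:
apply_moves(
  increments=[
    [[0,0.5,0],0,15],
    [[0,0.5,0],0,15],
    [[0,0.5,0],0,15],
    [[0,0,0],0,15],
    [[0,0,0],0,15],
  ],
)

```text
time_s: 15.7
ee_pos: [0.4919, -0.2598, 0.0986]
tool_rot: [-0.518, 0.519, 0.48, -0.481]
force: [-2.4, 0.3, 5.3]
finger_gap: 0.0237
```

Emit:
apply_moves(
  increments=[
    [[0,0.5,0],0,15],
    [[0,0.5,0],0,15],
    [[0,0,0],0,15],
    [[0,0,0],0,15],
    [[0,0,0],0,15],
  ],
)

```text
time_s: 16.32
ee_pos: [0.4919, -0.2598, 0.0976]
tool_rot: [-0.518, 0.519, 0.48, -0.481]
force: [-1.3, 1.4, 6.0]
finger_gap: 0.0237
```

Emit:
apply_moves(
  increments=[
    [[0,0.5,0],0,15],
    [[0,0.5,0],0,15],
    [[0,0,0],0,15],
    [[0,0,0],0,15],
    [[0,0,0],0,15],
  ],
)

```text
time_s: 16.95
ee_pos: [0.4919, -0.2598, 0.0967]
tool_rot: [-0.518, 0.519, 0.48, -0.481]
force: [-2.9, -0.4, 5.5]
finger_gap: 0.0237
```

Emit:
apply_moves(
  increments=[
    [[0,0.5,0],0,15],
    [[0,0.5,0],0,15],
    [[0,0,0],0,15],
    [[0,0,0],0,15],
    [[0,0,0],0,15],
  ],
)

```text
time_s: 17.58
ee_pos: [0.4919, -0.2598, 0.0956]
tool_rot: [-0.518, 0.519, 0.48, -0.481]
force: [-2.7, 0.1, 5.7]
finger_gap: 0.0238
```

Emit:
apply_moves(
  increments=[
    [[0,0.5,0],0,15],
    [[0,0.5,0],0,15],
    [[0,0,0],0,15],
    [[0,0,0],0,15],
    [[0,0,0],0,15],
  ],
)

```text
time_s: 18.2
ee_pos: [0.492, -0.26, 0.0953]
tool_rot: [-0.518, 0.519, 0.48, -0.481]
force: [-4.0, 0.4, 8.8]
finger_gap: 0.0234
```

Emit:
apply_moves(
  increments=[
    [[0,0.4,0],0,15],
    [[0,0.4,0],0,15],
    [[0,0,0],0,15],
    [[0,0,0],0,15],
    [[0,0,0],0,15],
  ],
)

```text
time_s: 18.82
ee_pos: [0.492, -0.2602, 0.0952]
tool_rot: [-0.518, 0.519, 0.48, -0.481]
force: [-3.9, 0.5, 12.3]
finger_gap: 0.0237
```

Emit:
apply_moves(
  increments=[
    [[3,0,0],0,15],
    [[3,0,0],0,15],
    [[3,0,0],0,15],
    [[3,0,0],0,15],
    [[0,0,0],0,15],
  ],
)

```text
time_s: 19.45
ee_pos: [0.4931, -0.2493, 0.0956]
tool_rot: [-0.517, 0.52, 0.48, -0.482]
force: [-5.6, -4.0, 12.7]
finger_gap: 0.0238
```

Emit:
apply_moves(
  increments=[
    [[3,0,0],0,15],
    [[3,0,0],0,15],
    [[3,0,0],0,15],
    [[3,0,0],0,15],
    [[0,0,0],0,15],
  ],
)

```text
time_s: 20.08
ee_pos: [0.494, -0.2365, 0.0959]
tool_rot: [-0.518, 0.519, 0.481, -0.481]
force: [-4.8, 0.1, 15.5]
finger_gap: 0.0236
```

Emit:
apply_moves(
  increments=[
    [[3,-0.2,0],0,15],
    [[3,-0.2,0],0,15],
    [[3,-0.2,0],0,15],
    [[3,-0.1,0],0,15],
    [[0,0,0],0,15],
  ],
)

```text
time_s: 20.7
ee_pos: [0.495, -0.2245, 0.0964]
tool_rot: [-0.518, 0.519, 0.481, -0.481]
force: [-5.3, 0.1, 14.6]
finger_gap: 0.0236
```

Emit:
apply_moves(
  increments=[
    [[3,-0.1,0],0,15],
    [[3,-0.1,0],0,15],
    [[3,-0.1,0],0,15],
    [[3,-0.1,0],0,15],
    [[0,0,0],0,15],
  ],
)

```text
time_s: 21.32
ee_pos: [0.4963, -0.2125, 0.0968]
tool_rot: [-0.517, 0.52, 0.481, -0.481]
force: [-4.0, -0.4, 14.3]
finger_gap: 0.024
```

Emit:
apply_moves(
  increments=[
    [[4,-0.1,0],0,15],
    [[4,-0.2,0],0,15],
    [[4,-0.1,0],0,15],
    [[4,-0.2,0],0,15],
    [[0,0,0],0,15],
  ],
)

```text
time_s: 21.95
ee_pos: [0.4976, -0.1963, 0.0975]
tool_rot: [-0.517, 0.519, 0.481, -0.481]
force: [-5.0, 0.1, 15.2]
finger_gap: 0.0236
```

Emit:
apply_moves(
  increments=[
    [[4,-0.1,0],0,15],
    [[4,-0.2,0],0,15],
    [[4,-0.1,0],0,15],
    [[4,-0.2,0],0,15],
    [[0,0,0],0,15],
  ],
)

```text
time_s: 22.58
ee_pos: [0.499, -0.1804, 0.098]
tool_rot: [-0.517, 0.52, 0.481, -0.481]
force: [-4.0, 0.2, 15.4]
finger_gap: 0.0239
```

Emit:
apply_moves(
  increments=[
    [[4,-0.2,0],0,15],
    [[4,-0.2,0],0,15],
    [[4,-0.1,0],0,15],
    [[4,-0.2,0],0,15],
    [[0,0,0],0,15],
  ],
)

```text
time_s: 23.2
ee_pos: [0.5003, -0.1644, 0.0987]
tool_rot: [-0.517, 0.52, 0.481, -0.481]
force: [-4.0, 0.2, 12.1]
finger_gap: 0.024
```

Emit:
apply_moves(
  increments=[
    [[4,-0.1,0],0,15],
    [[4,-0.2,0],0,15],
    [[4,-0.1,0],0,15],
    [[4,-0.2,0],0,15],
    [[0,0,0],0,15],
  ],
)

```text
time_s: 23.82
ee_pos: [0.5016, -0.1483, 0.0992]
tool_rot: [-0.517, 0.52, 0.481, -0.481]
force: [-3.8, -0.3, 13.6]
finger_gap: 0.0237
```

Emit:
apply_moves(
  increments=[
    [[4,-0.1,0],0,15],
    [[4,-0.2,0],0,15],
    [[4,-0.1,0],0,15],
    [[4,-0.2,0],0,15],
    [[0,0,0],0,15],
  ],
)

```text
time_s: 24.45
ee_pos: [0.5028, -0.1334, 0.0999]
tool_rot: [-0.517, 0.52, 0.481, -0.481]
force: [-3.2, -5.0, 13.3]
finger_gap: 0.0236
```

Emit:
apply_moves(
  increments=[
    [[4,-0.1,0],0,15],
    [[4,-0.1,0],0,15],
    [[4,-0.1,0],0,15],
    [[4,-0.2,0],0,15],
    [[0,0,0],0,15],
  ],
)

```text
time_s: 25.08
ee_pos: [0.5043, -0.1163, 0.1004]
tool_rot: [-0.517, 0.52, 0.481, -0.48]
force: [-3.4, 0.5, 14.9]
finger_gap: 0.024
```

Emit:
apply_moves(
  increments=[
    [[4,-0.1,0],0,15],
    [[4,-0.1,0],0,15],
    [[4,-0.1,0],0,15],
    [[2,0,0],0,15],
    [[0,0,0],0,15],
  ],
)

```text
time_s: 25.7
ee_pos: [0.5054, -0.1023, 0.1009]
tool_rot: [-0.517, 0.52, 0.481, -0.48]
force: [-3.8, 0.1, 16.3]
finger_gap: 0.0239
```

Emit:
apply_moves(
  increments=[
    [[0,-10,0],0,15],
    [[0,-50,0],0,15],
    [[0,-50,0],0,15],
    [[40,0,0],0,15],
    [[40,0,0],0,15],
  ],
)

```text
time_s: 26.32
ee_pos: [0.5101, -0.0213, 0.2081]
tool_rot: [0.519, -0.519, -0.481, 0.479]
force: [0.8, -0.2, -2.9]
finger_gap: 0.0237
```

Emit:
apply_moves(
  increments=[
    [[0,0,0],-6.2,15],
    [[0,0,0],0,15],
    [[0,0,0],0,15],
    [[0,0,0],0,15],
    [[0,0,0],0,15],
  ],
)

```text
time_s: 26.95
ee_pos: [0.5101, -0.0225, 0.2077]
tool_rot: [0.492, -0.492, -0.507, 0.508]
force: [0.2, -0.4, -2.0]
finger_gap: 0.0237
```

```bash
python3 - <<'E'
from h import *
T=T_tool();print(T.round(4),np.arctan2(T[1,0],T[0,0])-np.pi/2)
a=cv2.imread('pics/w4.png')[400//2:480,260:520]
snap('wrist','w6.png',scale=1.5)
b=cv2.imread('pics/w6.png')[200:480,260:520]
cv2.imwrite('pics/cmp.png',cv2.resize(np.hstack([a,b]),None,fx=1.5,fy=1.5))
s=snap('side','s7.png',crop=(220,120,120,90),scale=6)
E
```

```text
[[-3.030e-02 -1.000e-04 -9.995e-01  5.101e-01]
 [ 9.995e-01  0.000e+00 -3.030e-02 -2.250e-02]
 [ 0.000e+00 -1.000e+00  1.000e-04  2.077e-01]
 [ 0.000e+00  0.000e+00  0.000e+00  1.000e+00]] 0.030290529201100203
```

View pics/cmp.png

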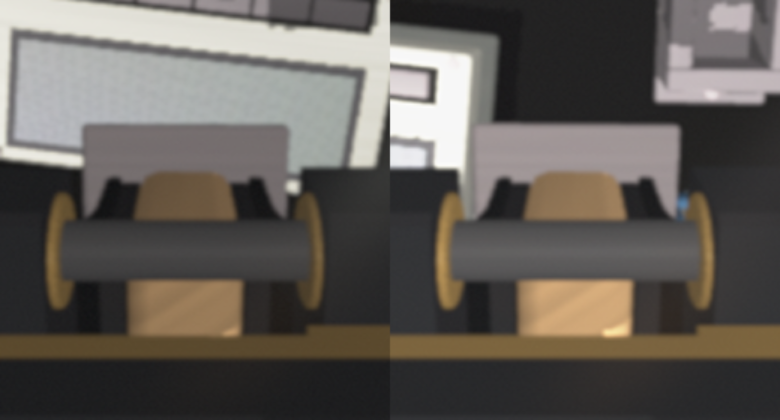

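View pics/s7.png

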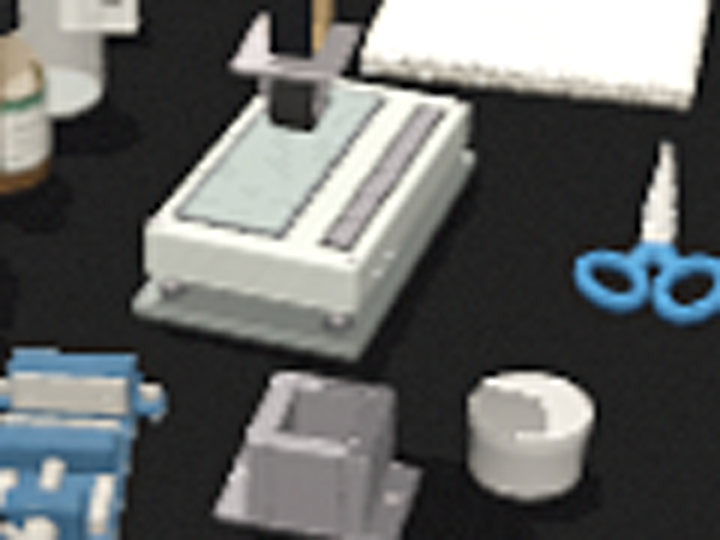

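View pics/w6.png

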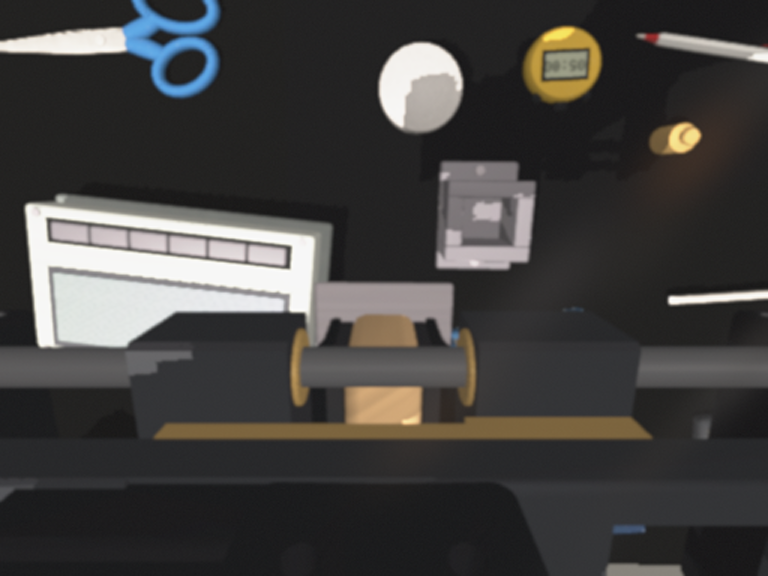

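Emit:
apply_moves(
  increments=[
    [[40,0,17],0,15],
    [[39.7,0,17],-0.1,15],
    [[0,50,0],0,15],
    [[0,50,0],0,15],
    [[0,0,0],0,15],
  ],
)

```text
time_s: 27.68
ee_pos: [0.4709, 0.0553, 0.105]
tool_rot: [0.493, -0.491, -0.505, 0.511]
force: [0.6, 0.4, -0.9]
finger_gap: 0.0239
```

Emit:
apply_moves(
  increments=[
    [[0,0,0],0,15],
    [[0,0,0],0,15],
    [[0,0,0],0,15],
    [[0,0,0],0,15],
    [[0,0,0],0,15],
  ],
)

```text
time_s: 28.3
ee_pos: [0.4737, 0.0565, 0.1081]
tool_rot: [-0.492, 0.492, 0.508, -0.508]
force: [0.2, 0.2, -1.3]
finger_gap: 0.0235
```

```bash
python3 - <<'E'
from h import *
T=T_tool();print(T[:3,3].round(4),np.arctan2(T[1,0],T[0,0])-np.pi/2)
s=snap('side','s8.png',crop=(220,130,120,90),scale=6)
print(status.get_state()['force'])
E
```

```text
[0.4737 0.0565 0.1081] 0.033131992839975144
[-0.684914   -0.74436839 -1.25665191]
```

View pics/s8.png

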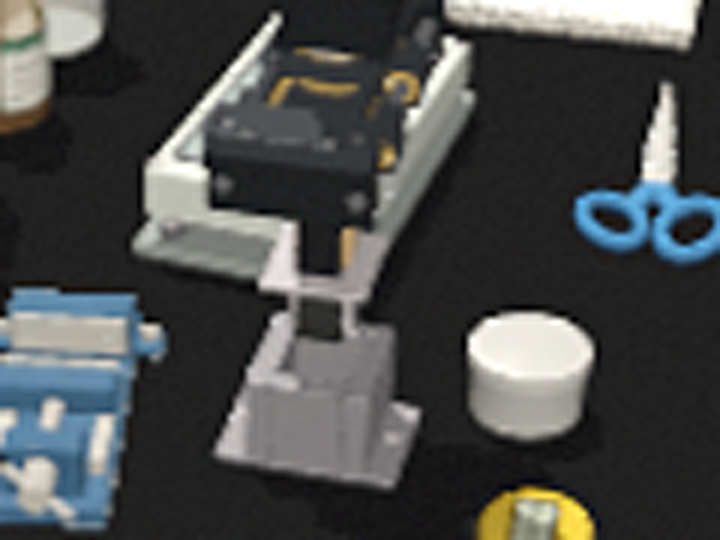

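Emit:
apply_moves(
  increments=[
    [[-0.4,5,0],0,15],
    [[0,10,0],0,15],
    [[0,5,0],0,15],
    [[0,0,0],0,15],
    [[0,0,0],0,15],
  ],
)

```text
time_s: 28.98
ee_pos: [0.4738, 0.0561, 0.0878]
tool_rot: [-0.492, 0.492, 0.508, -0.508]
force: [-0.5, 0.0, -2.5]
finger_gap: 0.0238
```

Emit:
apply_moves(
  increments=[
    [[0,8,0],0,15],
    [[0,8,0],0,15],
    [[0,8,0],0,15],
    [[0,3,0],0,15],
    [[0,0,0],0,15],
  ],
)

```text
time_s: 29.6
ee_pos: [0.4735, 0.056, 0.0604]
tool_rot: [0.492, -0.492, -0.508, 0.508]
force: [0.0, -0.1, -2.2]
finger_gap: 0.0242
```

Emit:
apply_moves(
  increments=[
    [[0,1,0],0,15],
    [[0,1,0],0,15],
    [[0,1,0],0,15],
    [[0,0,0],0,15],
    [[0,0,0],0,15],
  ],
)

```text
time_s: 30.22
ee_pos: [0.4737, 0.0561, 0.0578]
tool_rot: [-0.492, 0.492, 0.508, -0.508]
force: [-1.0, -0.0, -1.1]
finger_gap: 0.0236
```

Emit:
apply_moves(
  increments=[
    [[0,0.6,0],0,15],
    [[0,0,0],0,15],
    [[0,0,0],0,15],
    [[0,0,0],0,15],
    [[0,0,0],0,15],
  ],
)

```text
time_s: 30.85
ee_pos: [0.4736, 0.056, 0.0571]
tool_rot: [0.492, -0.492, -0.508, 0.508]
force: [-0.1, 0.3, -1.2]
finger_gap: 0.0238
```

Emit:
apply_moves(
  increments=[
    [[0,0,0],0,30],
    [[0,0,0],0,45],
    [[0,0,0],0,50],
    [[0,0,0],0,50],
    [[0,0,0],0,50],
  ],
)

```text
time_s: 31.48
ee_pos: [0.4737, 0.056, 0.0572]
tool_rot: [-0.492, 0.492, 0.508, -0.508]
force: [-0.2, 0.1, 0.6]
finger_gap: 0.0491
```

Emit:
apply_moves(
  increments=[
    [[0,-10,0],0,50],
    [[0,-40,0],0,50],
    [[0,-50,0],0,50],
    [[0,-50,0],0,50],
    [[20,0,-60],0,50],
  ],
)

```text
time_s: 32.1
ee_pos: [0.5334, 0.0779, 0.2159]
tool_rot: [-0.489, 0.494, 0.513, -0.504]
force: [1.2, 0.5, 0.6]
finger_gap: 0.0501
```

Emit:
apply_moves(
  increments=[
    [[0,0,0],0,50],
    [[0,0,0],0,50],
    [[0,0,0],0,50],
    [[0,0,0],0,50],
    [[0,0,0],0,50],
  ],
)

```text
time_s: 32.72
ee_pos: [0.5319, 0.0776, 0.2074]
tool_rot: [-0.492, 0.492, 0.508, -0.508]
force: [0.6, 0.5, 0.5]
finger_gap: 0.0502
```

```bash
python3 - <<'E'
from h import *
T=T_tool();print(T[:3,3].round(4))
s=snap('side','s9.png',crop=(220,120,120,90),scale=6)
im=snap('wrist','w9.png',scale=1.5)
E
```

```text
[0.5319 0.0776 0.2074]
```

View pics/s9.png

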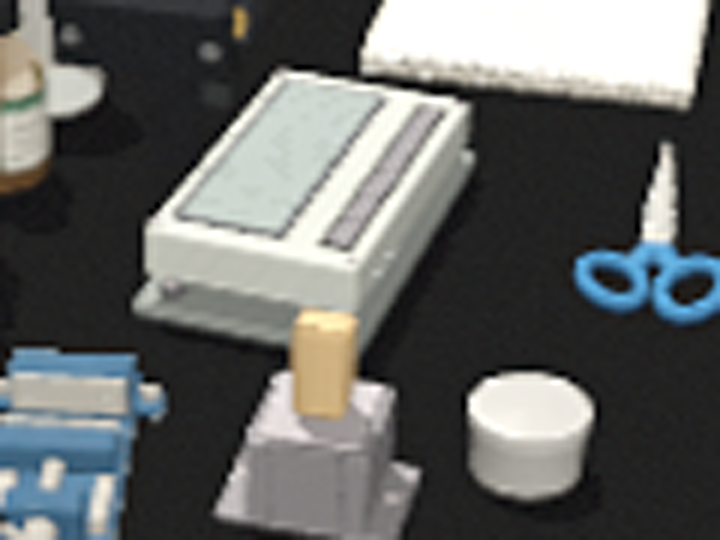

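View pics/w9.png

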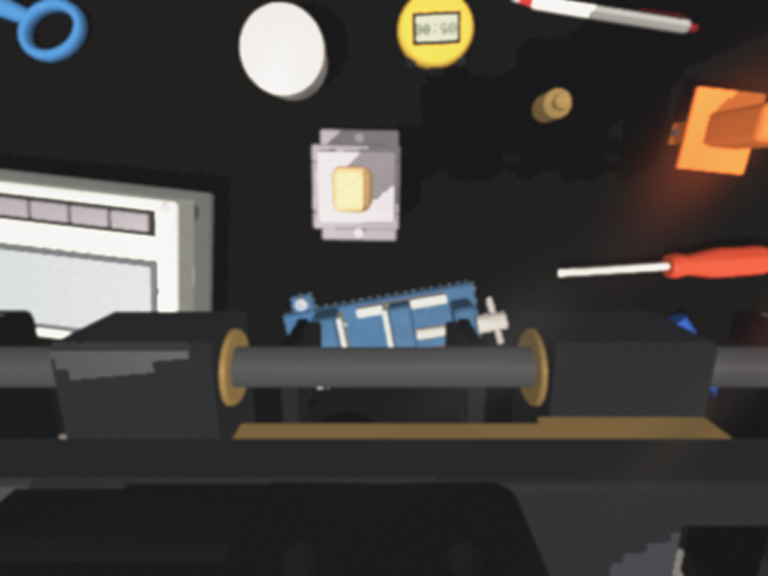

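```bash
python3 -c "
from cell import ctrl;print(ctrl.close_job())"
```

```text
the job is handed in; nothing more can be done
None
```

I took the wood-handled roller out of its stand and rolled the whole strip from segment 1 to segment 6. I then put the roller back upright in the stand and handed the job in at about 33 s. `close_job()` reports no verdict, so the result below rests on my own readings.

- **Strip:** Segment 1 slid down at about 7.5 N, then stopped. I rolled the rest at about 14–18 N vertical, with up to about 5 N sideways, which is below the 25 N limit. The force was read once per move call, so short peaks between readings were not seen. While rolling, the roller's height rose along a straight line with a slope of about 0.036 rad, within about 0.2 mm. That fits all six segments being down on their stops.
- **Roller:** The wrist view showed it had not shifted in the grip. I set it down within about 0.3 mm of where I picked it up. The last side and wrist pictures show it upright in the stand with the hand clear.
- **Bystanders:** I saw nothing moved in the pictures, but I did not measure their positions.

No check failed. The cameras cannot resolve the last millimetre of segment depth, so that rests only on the force and height readings.

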